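# Find the full drinking-chocolate tin by its weight

### The arm

A 6-joint arm with a two-finger parallel gripper is mounted at the origin on the work surface. World frame = base frame: x ahead of the robot, y to its left, z up, the work surface at z = 0. Lengths are in m, angles in rad, forces in N, time in s.
With the tool pointing down it reaches from about 0.3 to 0.75 m from the base axis. Payload 8.5 kg.
Tool frame: the origin (TCP) lies at the very end of the fingers, on their centre line; the grasp point (between the pads) lies 19 mm behind it (ctrl.grip_point_offset is the distance from the TCP to the grasp point, in m); z points along the fingers, y is the line along which they close (so a half turn about z gives the same grasp; the last joint's range is limited). The gripper opens to 85 mm and grips with 20 to 120 N. Pads are 22 mm wide; open, the fingers measure 114 mm over their backs; the gripper's body (76 mm by 85 mm) begins 54 mm behind the grasp point. The pads swing forward as they close: fully open they stand 13 mm farther back than shut.
Start: joints at [-1.497, 0.381, 1.297, -0, 1.464, -0.215], TCP at [0.157, -0.527, 0.231] pointing down, gripper open.
Joint ranges: [-3.11, 3.11], [-0.89, 2.33], [0.22, 2.48], [-1.42, 4.56], [0.17, 2.85], [-2.88, 2.88]. Speed limits (rad/s): [2.39, 2.39, 3.14, 3.14, 3.14, 3.14].

### API

Orientations are given as a unit quaternion [w, x, y, z].
In Python, from plant import ctrl gives the robot as it stands.
- The arm moves only by the tool jog_arm, never from a script. Its argument "rows" is a list of rows, each a list of 7 numbers: the gripper command: -1 is fully open, 1 is shut, values between are in proportion, then the shift along the tool's x, y, z in m, then the turn, a rotation vector about the tool's x, y, z in rad. In form: [[gripper, tx, ty, tz, wx, wy, wz], ...]. A call has 1 to 8 rows; each row shifts and turns the commanded pose from where the row before left it, along the tool's axes as they then stand; what a row does not reach is not made up. A row lasts 1/8 s, in which the tool goes at most 62.5 mm and 10.7 degrees, less where a joint would pass 70% of its speed; a pose out of reach is approached as far as the arm can. A call is refused whole if a number of a shift passes 0.0625 or a number of a turn 0.188, either way. A call with a gripper value outside its range is refused whole. The fingers move at their own pace and stop on an object; "grip_force" is the grip in N (left out, the last holds). Time passes only in rows, so rows that do not move let the fingers close. It gives the time, the measured TCP pose, the force, the opening and the grip force at its end, in the units of the state.
- ctrl.get_state(): the state, without advancing time (a new reading comes with each control period).
- ctrl.capture(name): name is "scene" or "side" or "wrist"; returns a dict with "img" (384x512x3 uint8, red, green, blue), "mtx" (3x3 intrinsics, pixels), "R" (3x3) and "t" (3): a world point X has camera coordinates R X + t; the wrist camera has in their place "mount" (4x4, takes a point from camera to tool coordinates, whose origin is the TCP and whose axes are the flange's). Camera axes: x right, y down, z forward; pixel columns grow to the right and rows downward; lengths in m; the calibration is good to about 2 mm. A picture is of the moment at which its call begins: read the wrist's pose just before it. There is no depth.
- ctrl.hand_in(): hands the job in; it is judged then, once.
Trained networks look in the newest picture that a camera, given by its name, has taken for a name from the list of things; names that differ only in an ending like _2 or _b are one class to them, and where a whole thing is asked for, a point or a joint stands for the part that bears it (a point fixed in the world has none). Each returns a list of dicts, best first, with "score" (0 to 1); they miss things now and then, are a little off and sometimes report something else, mostly with a low value. They report only what shows in the picture. A call takes as long as a camera call. They do not tell look-alikes from the thing itself.
- ctrl.boxes_of(camera, target): "uv" ([column, row] in pixels, amid what is visible of it).
- ctrl.mark_of(camera, target): "uv" ([column, row] in pixels: a listed point, or the origin of a listed thing).
The state is a dict: "clock": time; "joint_pos": joint angles; "qd": joint speeds; "joint_efforts": joint torques, N m; "tcp_pos": TCP position; "orientation": TCP orientation; "wrist_force": force on the tool from outside, world axes, zero at the start; "wrist_torque": the same for the moment, N m; "finger_gap": finger opening in m; "finger_force": force on a finger pad.
Only numpy, scipy, OpenCV 4.12 (cv2) and the standard library are available. Lean on these libraries where they do the work, as an engineer would, in place of code of your own. Each camera call takes 0.05 s, during which the arm holds its last target. There are 200 camera calls.

### The job

One of the three closed chocolate tins on the board is still full: find it by feel and show it for the breakfast helpers. Starting with the tin on the robot's left, then the middle one, then the right one, lift each tin by itself well clear of the board to feel its weight and stand it back upright on the board, never dropping or toppling one. Finish while holding the heaviest tin in the gripper, upright and still, about 20 cm above the board (if that is the last one, just keep hold of it), with the other two standing on the board and the mug, jar, tub and spoon left where they are.

Things in the scene. Friction and masses are not known exactly. Their poses are not given: they have to be found in the camera images.
- tin_left: The leftmost (robot's left, largest y) of three identical closed blue tins with a yellow band and a fixed flat steel lid: 62 mm across, 104 mm tall, upright. Origin: centre of its underside; z up its axis. Hidden inside is a loose stack of chocolate discs (about 2 mm play). The full tin weighs 410 to 510 g, the other two 165 to 250 g each; any one may be the full one.
- tin_middle: The middle one of three identical closed blue tins with a yellow band and a fixed flat steel lid: 62 mm across, 104 mm tall, upright. Origin: centre of its underside; z up its axis. Hidden inside is a loose stack of chocolate discs (about 2 mm play). The full tin weighs 410 to 510 g, the other two 165 to 250 g each; any one may be the full one.
- tin_right: The rightmost (smallest y) of three identical closed blue tins with a yellow band and a fixed flat steel lid: 62 mm across, 104 mm tall, upright. Origin: centre of its underside; z up its axis. Hidden inside is a loose stack of chocolate discs (about 2 mm play). The full tin weighs 410 to 510 g, the other two 165 to 250 g each; any one may be the full one.
- board: Fixed flat wooden serving board lying on the table, 230 mm (its x) by 440 mm (its y) by 12 mm thick; origin at the centre of its underside, its top 12 mm above the table. The three tins stand on it in a row along its y axis, about 130 mm apart. Turned by up to 0.25 rad.
- mug: Bystander, loose, not to be disturbed: white china mug, 80 mm across, 90 mm tall, handle on its +y side; origin at the centre of its underside.
- jar: Bystander, loose, not to be disturbed: amber glass jar with a yellow cap, 68 mm across, 110 mm tall; origin at the centre of its underside.
- tub: Bystander, loose, not to be disturbed: round yellow tub of spread with a flat lid, 120 mm across at the lid, 72 mm tall; origin at the centre of its underside.
- spoon: Bystander, loose, not to be disturbed: steel spoon, 170 mm long, lying along the far edge of the board behind the tins, its bowl towards the board's +y end.
Mind the look-alikes: they are no part of the job. What is shaped like the tin_left but green or turquoise is not meant. What is shaped like the tin_middle but purple is not meant.

How it is judged:
On the way, in this order (a step that is already met when the one before it is completed fails the run):
1. the left tin is lifted clear of the board (20 mm or more) in the fingers while the other two stand on the board (contact force between tin_left and the fingers above 1 N and z of tin_left in the frame of board above 0.032 m and z of tin_middle in the frame of board between 0.006 and 0.018 m and angle between each of tin_middle, tin_right's own z axis and vertical below 0.1 rad and contact force between each of tin_middle, tin_right and board above 0.6 N and z of tin_right in the frame of board between 0.006 and 0.018 m), for 0.2 s.
2. the middle tin is lifted clear of the board (20 mm or more) in the fingers while the other two stand on the board (contact force between tin_middle and the fingers above 1 N and z of tin_middle in the frame of board above 0.032 m and z of tin_left in the frame of board between 0.006 and 0.018 m and angle between each of tin_left, tin_right's own z axis and vertical below 0.1 rad and contact force between each of tin_left, tin_right and board above 0.6 N and z of tin_right in the frame of board between 0.006 and 0.018 m), for 0.2 s.
3. the right tin is lifted clear of the board (20 mm or more) in the fingers while the other two stand on the board (contact force between tin_right and the fingers above 1 N and z of tin_right in the frame of board above 0.032 m and z of tin_left in the frame of board between 0.006 and 0.018 m and angle between each of tin_left, tin_middle's own z axis and vertical below 0.1 rad and contact force between each of tin_left, tin_middle and board above 0.6 N and z of tin_middle in the frame of board between 0.006 and 0.018 m), for 0.2 s.
At the end, for the whole second after the job is handed in: The full tin is held in the fingers, still, within 0.3 rad of upright, its underside 150 to 300 mm above the board's top and over the board (up to 50 mm outside its outline); the other two, whose weight on the board is under 3.25 N each, stand upright on it, not touched by the fingers (((contact force between tin_left and the fingers above 1 N and z of tin_left in the frame of board between 0.162 and 0.312 m and angle between tin_left's own z axis and vertical below 0.3 rad and linear speed of tin_left below 0.05 m/s and x of tin_left in the frame of board between -0.165 and 0.165 m and y of tin_left in the frame of board between -0.27 and 0.27 m and (z of tin_middle in the frame of board between 0.006 and 0.018 m and angle between tin_middle's own z axis and vertical below 0.1 rad and contact force between tin_middle and board above 0.6 N) and contact force between each of tin_middle, tin_right and board below 3.25 N and contact force between each of tin_middle, tin_right and the fingers below 0.2 N and (z of tin_right in the frame of board between 0.006 and 0.018 m and angle between tin_right's own z axis and vertical below 0.1 rad and contact force between tin_right and board above 0.6 N)) or (contact force between tin_middle and the fingers above 1 N and z of tin_middle in the frame of board between 0.162 and 0.312 m and angle between tin_middle's own z axis and vertical below 0.3 rad and linear speed of tin_middle below 0.05 m/s and x of tin_middle in the frame of board between -0.165 and 0.165 m and y of tin_middle in the frame of board between -0.27 and 0.27 m and (z of tin_left in the frame of board between 0.006 and 0.018 m and angle between tin_left's own z axis and vertical below 0.1 rad and contact force between tin_left and board above 0.6 N) and contact force between each of tin_left, tin_right and board below 3.25 N and contact force between each of tin_left, tin_right and the fingers below 0.2 N and (z of tin_right in the frame of board between 0.006 and 0.018 m and angle between tin_right's own z axis and vertical below 0.1 rad and contact force between tin_right and board above 0.6 N)) or (contact force between tin_right and the fingers above 1 N and z of tin_right in the frame of board between 0.162 and 0.312 m and angle between tin_right's own z axis and vertical below 0.3 rad and linear speed of tin_right below 0.05 m/s and x of tin_right in the frame of board between -0.165 and 0.165 m and y of tin_right in the frame of board between -0.27 and 0.27 m and (z of tin_left in the frame of board between 0.006 and 0.018 m and angle between tin_left's own z axis and vertical below 0.1 rad and contact force between tin_left and board above 0.6 N) and contact force between each of tin_left, tin_middle and board below 3.25 N and contact force between each of tin_left, tin_middle and the fingers below 0.2 N and (z of tin_middle in the frame of board between 0.006 and 0.018 m and angle between tin_middle's own z axis and vertical below 0.1 rad and contact force between tin_middle and board above 0.6 N)))); the arm keeps its last pose, push and grip.
It fails at once if a tin is toppled (tilted more than 0.6 rad) (angle between any of tin_left, tin_middle, tin_right's own z axis and vertical above 0.6 rad).
It fails at once if a tin is dropped (falls faster than 0.5 m/s out of the fingers) ((linear speed of tin_left above 0.5 m/s and contact force between tin_left and the fingers below 0.5 N) or (linear speed of tin_middle above 0.5 m/s and contact force between tin_middle and the fingers below 0.5 N) or (linear speed of tin_right above 0.5 m/s and contact force between tin_right and the fingers below 0.5 N)).
It fails at once if the mug, jar, tub or spoon is moved more than 30 mm (distance of any of mug, jar, tub, spoon from where it was at the start of the episode above 0.03 m).
It also fails if it takes over 64 s, if anything falls off the work surface, if the arm or the gripper's body presses on something with over 40 N, if the wrist force passes 120 N, or if a joint passes its speed limit or range.

## Working session

There is one attempt and no reset: what is moved stays moved. The work goes in short steps, Python scripts to look and compute and a tool call to move; the robot and the scene stay as the last step left them, time stands still between calls to the robot, and variables do not carry over. Pictures are saved under pics/ and viewed, at most 10 in all, crops included, and the job is handed in when it is done.

Besides the shell and the picture viewer there is one more tool, called after "Call:" as name(argument=value, ...) on one line, values as JSON. jog_arm: Moves the arm, as the interface text tells. Its arguments: {"type":"object","properties":{"rows":{"type":"array"},"grip_force":{"type":"number"}},"required":["rows"]}

```bash
mkdir -p pics; ls
python3 - <<'E'
from plant import ctrl
import cv2,numpy as np
for c in("scene","side"):
    d=ctrl.capture(c); cv2.imwrite(f"pics/{c}0.png",d["img"][:,:,::-1])
    print(c,d["mtx"].tolist(),d["R"].tolist(),d["t"].tolist())
    for n in("tin_left","tin_middle","tin_right","board","mug","jar","tub","spoon"):
        print(n,[(np.round(x["uv"]).tolist(),round(x["score"],2)) for x in ctrl.mark_of(c,n)])
print(ctrl.get_state())
E
```

```text
pics
scene [[431.5400424164433, 0.0, 254.77674078208582], [0.0, 431.5400424164433, 190.28009174961124], [0.0, 0.0, 1.0]] [[0.7232864655958658, 0.6903250860193081, 0.01754891159802412], [0.4584779887634201, -0.46105534546214233, -0.759753843188854], [-0.516386117653534, 0.5575654616573913, -0.6499739482944613]] [-0.3956649566703431, -0.22227932022427016, 1.7721009762095195]
tin_left [([254.0, 154.0], 0.97), ([296.0, 150.0], 0.81), ([282.0, 171.0], 0.75)]
tin_middle [([260.0, 195.0], 0.78), ([307.0, 223.0], 0.75)]
tin_right [([238.0, 212.0], 0.66)]
board [([264.0, 199.0], 0.6)]
mug [([315.0, 143.0], 0.76)]
jar [([168.0, 258.0], 0.96)]
tub [([109.0, 236.0], 0.87), ([312.0, 143.0], 0.38)]
spoon [([271.0, 210.0], 0.49)]
side [[492.4768932906198, 0.0, 257.3949330773771], [0.0, 492.4768932906198, 192.7909315609003], [0.0, 0.0, 1.0]] [[-0.7883203716700095, -0.6152015047954082, -0.008837426521517689], [-0.46298476508749464, 0.6026069735381303, -0.650007648216613], [0.4052111781613821, -0.5083226769884265, -0.7598762775296938]] [0.4516873432714138, 0.29622753485465575, 1.2411315655171777]
tin_
[... 284 characters left out ...]
0.9, 'joint_pos': array([-1.49728770e+00,  3.80577647e-01,  1.29739202e+00,  2.28392090e-05,
        1.46358616e+00, -2.15289369e-01]), 'qd': array([-0.00221353,  0.00079382, -0.00042039, -0.0006433 ,  0.0008537 ,
       -0.00102033]), 'joint_efforts': array([-9.49741989e-04, -4.48324192e+01, -2.31462586e+01, -3.93987348e-04,
        4.26893876e-04, -5.35558627e-06]), 'tcp_pos': array([ 0.15664829, -0.5272076 ,  0.23133711]), 'orientation': array([1.91689236e-05, 9.89592743e-01, 1.43896497e-01, 1.00214777e-05]), 'wrist_force': array([-0.31293375, -0.22967265,  0.51242758]), 'wrist_torque': array([-0.04203012,  0.01421144, -0.01823594]), 'finger_force': 0.0, 'finger_gap': 0.08545205740155298}
```

```bash
python3 -c "
import cv2,numpy as np
a=cv2.imread('pics/scene0.png');b=cv2.imread('pics/side0.png')
cv2.imwrite('pics/both0.png',cv2.resize(np.vstack([a,b]),(400,600)))"
```

```text
(no output)
```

View pics/scene0.png

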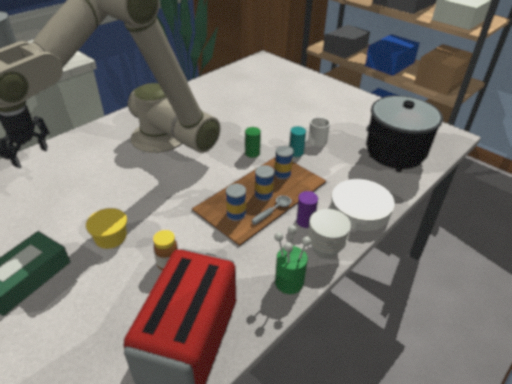

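View pics/side0.png

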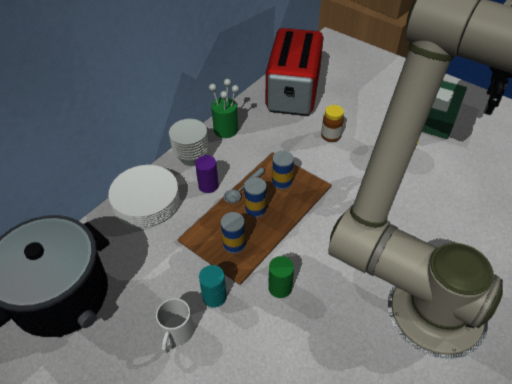

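Scene picture: the blue tins with a yellow band are at (284,163), (264,183) and (236,203). The look-alikes are green (252,142), turquoise (298,141) and purple (307,209), none of them with a band. In the side picture the tins are at (233,233), (256,197) and (282,170). I'll measure them and confirm with a crop.

```bash
cat > h.py <<'E'
import numpy as np,cv2
from plant import ctrl
def ray(d,uv):
    m=np.linalg.inv(d["mtx"])@[*uv,1.]; R=d["R"]; return -R.T@d["t"],R.T@m
def onz(d,uv,z):
    o,r=ray(d,uv); return o+r*(z-o[2])/r[2]
def proj(d,X):
    c=d["R"]@np.array(X)+d["t"]; c=d["mtx"]@c; return c[:2]/c[2]
E
python3 - <<'E'
from h import *
ds={c:ctrl.capture(c) for c in("scene","side")}
M={"L":((282,171),(237,244)),"M":((260,195),(258,209)),"R":((238,212),(282,181))}
for k,(a,b) in M.items():
    print(k,onz(ds["scene"],a,.012).round(3),onz(ds["side"],b,.012).round(3))
# yellow band / blue outline: silhouettes by colour, fit cylinder by matching projected silhouette
from scipy.optimize import minimize
def sil(d,x,y):
    t=np.linspace(0,2*np.pi,24)
    P=np.array([proj(d,(x+.031*np.cos(a),y+.031*np.sin(a),z)) for z in(.012,.116) for a in t])
    return P.min(0),P.max(0)
for c,bx in(("scene",(200,140,320,240)),("side",(190,130,320,270))):
    d=ds[c];hsv=cv2.cvtColor(d["img"],cv2.COLOR_RGB2HSV)
    m=((hsv[...,0]>105)&(hsv[...,0]<125)&(hsv[...,1]>110)).astype(np.uint8)
    m[:bx[1]]=0;m[bx[3]:]=0;m[:,:bx[0]]=0;m[:,bx[2]:]=0
    n,_,st,ce=cv2.connectedComponentsWithStats(m)
    print(c,[(s.tolist()) for s in st[1:] if s[4]>15])
    for k,(a,b) in M.items():
        p=onz(ds["side"],b,.012);print(k,[v.round().tolist() for v in sil(d,p[0],p[1])])
for n,c,uv,z in(("mug","scene",(315,143),0),("mug","side",(175,331),0),("jar","scene",(168,258),0),("jar","side",(330,136),0),("board","side",(255,214),0),("board","scene",(264,199),0),("tub","scene",(109,236),0),("green","side",(281,290),0),("turq","side",(214,300),0),("purple","side",(207,186),0),("spoon","side",(244,190),.012)):
    print(n,c,onz(ds[c],uv,z).round(3))
for uv in((180,238),(238,275),(331,186),(274,155)):print("corner",onz(ds["side"],uv,.012).round(3))
i=ds["side"]["img"][130:310,170:340,::-1];cv2.imwrite("pics/crop.png",cv2.resize(i,None,fx=3.3,fy=3.3,interpolation=2))
E
```

```text
L [0.522 0.171 0.012] [0.522 0.157 0.012]
M [0.556 0.016 0.012] [0.552 0.024 0.012]
R [ 0.563 -0.097  0.012] [ 0.561 -0.108  0.012]
scene [[277, 157, 14, 6, 61], [276, 172, 13, 5, 37], [257, 177, 16, 7, 72], [256, 194, 15, 5, 40], [228, 197, 16, 7, 76], [228, 214, 16, 5, 44]]
L [[271.0, 144.0], [290.0, 178.0]]
M [[252.0, 164.0], [271.0, 199.0]]
R [[225.0, 183.0], [245.0, 220.0]]
side [[273, 163, 20, 11, 137], [273, 180, 19, 8, 84], [245, 190, 21, 12, 142], [246, 207, 20, 9, 84], [222, 226, 22, 13, 139], [224, 243, 21, 9, 79]]
L [[224.0, 212.0], [248.0, 253.0]]
M [[247.0, 177.0], [269.0, 217.0]]
R [[272.0, 150.0], [294.0, 189.0]]
mug scene [0.486 0.418 0.   ]
mug side [0.484 0.444 0.   ]
jar scene [ 0.548 -0.374  0.   ]
jar side [ 0.559 -0.38   0.   ]
board side [0.553 0.037 0.   ]
board scene [ 0.571  0.021 -0.   ]
tub scene [ 0.346 -0.447  0.   ]
green side [ 0.344  0.193 -0.   ]
turq side [ 0.463  0.322 -0.   ]
purple side [0.738 0.041 0.   ]
spoon side [ 0.631 -0.008  0.012]
corner [0.661 0.239 0.012]
corner [0.457 0.232 0.012]
corner [ 0.431 -0.182  0.012]
corner [ 0.648 -0.183  0.012]
```

View pics/crop.png

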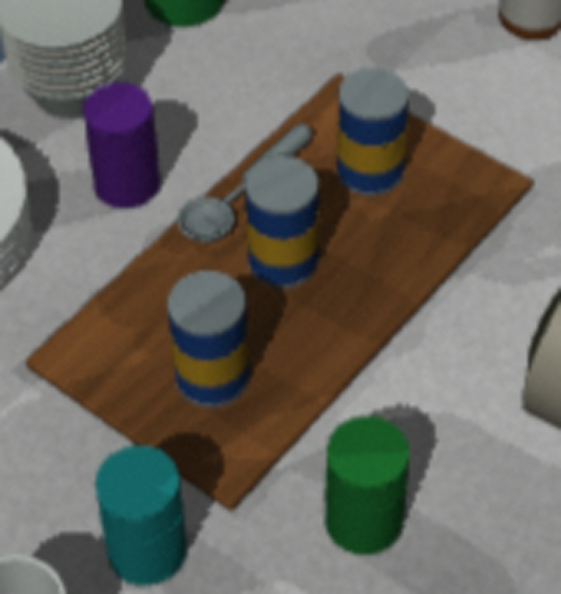

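The crop confirms it: the three banded blue tins on the board are the ones meant, and the turquoise, green and purple look-alikes stand off it. I'll start the approach at height, then refine from there.

Call:
jog_arm(rows=[[-1,0.034,-0.0347,0,0,0,0],[-1,0.034,-0.0347,0,0,0,0],[-1,0.034,-0.0347,0,0,0,0],[-1,0.034,-0.0347,0,0,0,0],[-1,0.034,-0.0347,0,0,0,0],[-1,0.034,-0.0347,0,0,0,0],[-1,0.034,-0.0347,0,0,0,0],[-1,0.034,-0.0347,0,0,0,0]], grip_force=40)

```text
clock: 2.0
tcp_pos: [0.3388, -0.1822, 0.2315]
orientation: [0.0, 0.99, 0.144, 0.0]
wrist_force: [0.7, -0.1, -0.5]
finger_gap: 0.0852
finger_force: 0.0
```

Call:
jog_arm(rows=[[-1,0.034,-0.0347,0,0,0,0],[-1,0.034,-0.0347,0,0,0,0],[-1,0.034,-0.0347,0,0,0,0],[-1,0.034,-0.0347,0,0,0,0],[-1,0.034,-0.0347,0,0,0,0],[-1,0.034,-0.0347,0,0,0,0],[-1,0.034,-0.0347,0,0,0,0],[-1,0,0,0,0,0,0]])

```text
clock: 3.0
tcp_pos: [0.4979, 0.1192, 0.2309]
orientation: [-0.0, 0.989, 0.146, -0.0]
wrist_force: [-0.1, -0.5, 0.2]
finger_gap: 0.0854
finger_force: 0.0
```

```bash
cat >> h.py <<'E'
from scipy.spatial.transform import Rotation as Ro
def wristcam():
    s=ctrl.get_state();d=ctrl.capture("wrist");q=s["orientation"]
    T=np.eye(4);T[:3,:3]=Ro.from_quat([*q[1:],q[0]]).as_matrix();T[:3,3]=s["tcp_pos"]
    C=np.linalg.inv(T@d["mount"]);d["R"]=C[:3,:3];d["t"]=C[:3,3];return d,s
def togo(target,s):  # world shift in tool axes
    q=s["orientation"];return Ro.from_quat([*q[1:],q[0]]).as_matrix().T@(np.array(target)-s["tcp_pos"])
E
python3 - <<'E'
from h import *
from scipy.optimize import least_squares
sc,sd=ctrl.capture("scene"),ctrl.capture("side")
def cu(d,x,y,z):
    t=np.linspace(0,2*np.pi,36);u=[proj(d,(x+.031*np.cos(a),y+.031*np.sin(a),z))[0] for a in t];return (min(u)+max(u))/2
# colour-blob band-pair centres: column mid of blue bands at heights ~.085 (upper) and ~.025 (lower)
obs={"L":(283.5,282,232.5,234),"M":(264.5,263,255,255.5),"R":(235.5,235.5,282.5,282)}
F={}
for k,(a,a2,b,b2) in obs.items():
    f=lambda p:[cu(sc,*p,.09)-a,cu(sc,*p,.025)-a2,cu(sd,*p,.09)-b,cu(sd,*p,.025)-b2]
    r=least_squares(f,[.55,0]);F[k]=r.x;print(k,r.x.round(4),r.fun.round(1))
print([round(float(np.linalg.norm(F[a]-F[b])),3) for a,b in("LM","MR")])
d,s=wristcam();print(s["tcp_pos"],s["orientation"],s["joint_pos"].round(2),d["mount"].round(3).tolist())
im=d["img"].copy()
for k,p in F.items():
    for z in(.012,.116):
        u=proj(d,(*p,z));print(k,z,u.round())
        if max(abs(u))<2000: cv2.circle(im,tuple(int(v) for v in u),4,(255,0,0),1)
cv2.imwrite("pics/w1.png",im[:,:,::-1])
E
```

```text
L [0.4905 0.2077] [-0.2  0.2  0.2 -0.2]
M [0.5437 0.0466] [-0.5  0.5  0.1 -0.1]
R [ 0.5585 -0.1032] [-0.1  0.1  0.1 -0.1]
[0.17, 0.151]
[0.49707149 0.11700145 0.23111719] [ 7.12710864e-05  9.89531556e-01  1.44316350e-01 -2.93906194e-04] [-0.    0.31  1.4  -0.    1.43  1.28] [[0.001, -0.952, -0.307, 0.078], [1.0, 0.001, 0.0, 0.001], [-0.0, -0.307, 0.952, -0.145], [0.0, 0.0, 0.0, 1.0]]
L 0.012 [171. 131.]
L 0.116 [139. 153.]
M 0.012 [333. 127.]
M 0.116 [361. 147.]
R 0.012 [468. 154.]
R 0.116 [545. 183.]
```

View pics/w1.png

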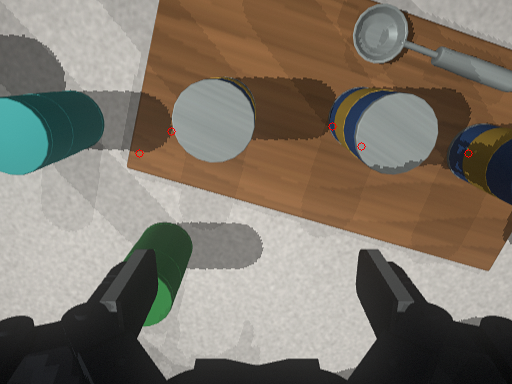

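The wrist view shows the left tin's lid at (214,121) and the middle tin's lid at (397,133). The fit from the two outer cameras was badly conditioned, so I'll use the lids instead.

Run:
```python
from h import *
d,s=wristcam()
g=cv2.cvtColor(d["img"],cv2.COLOR_RGB2HSV);m=((g[...,1]<60)&(g[...,2]>120)).astype(np.uint8)
for uv in((214,121),(397,133)):
    n,l,st,ce=cv2.connectedComponentsWithStats(m,connectivity=4);k=l[uv[1],uv[0]]
    print(k,st[k],ce[k]); print(onz(d,uv,.116).round(4), 'c',onz(d,ce[k],.116).round(4))
    r=np.linalg.norm(onz(d,(uv[0]-41,uv[1]),.116)-onz(d,(uv[0]+41,uv[1]),.116));print("diam",r)
p=onz(d,(214,121),.116);print(togo([p[0],p[1],s["tcp_pos"][2]],s).round(4))
```

```text
10 [ 171   79   82   83 5357] [211.67836476 120.07392197]
[0.5305 0.1585 0.116 ] c [0.5307 0.1603 0.116 ]
diam 0.06115654075520065
15 [ 355   93   82   76 4838] [395.66556428 130.43241009]
[0.5612 0.024  0.116 ] c [0.5627 0.0258 0.116 ]
diam 0.061821395582602065
[ 0.0441 -0.0307 -0.    ]
```

Call:
jog_arm(rows=[[-1,0.022,-0.0155,0.02,0,0,0],[-1,0.022,-0.0155,0.03,0,0,0],[-1,0,0,0.03,0,0,0],[-1,0,0,0,0,0,0]])

```text
clock: 3.7
tcp_pos: [0.5296, 0.1583, 0.1499]
orientation: [-0.0, 0.99, 0.143, -0.002]
wrist_force: [0.1, 0.2, 0.9]
finger_gap: 0.0852
finger_force: 0.0
```

Run:
```python
from h import *
s=ctrl.get_state();print(s["tcp_pos"],togo([.5305,.1585,.061],s).round(4))
```

```text
[0.52960668 0.15825843 0.14992033] [0.0013 0.0001 0.0889]
```

Call:
jog_arm(rows=[[-1,0,0,0.03,0,0,0],[-1,0,0,0.03,0,0,0],[-1,0,0,0.028,0,0,0],[-1,0,0,0,0,0,0],[1,0,0,0,0,0,0],[1,0,0,0,0,0,0],[1,0,0,0,0,0,0],[1,0,0,0,0,0,0]], grip_force=45)

```text
clock: 4.7
tcp_pos: [0.5316, 0.1593, 0.0656]
orientation: [0.0, 0.99, 0.144, 0.002]
wrist_force: [-0.5, -1.3, 6.4]
finger_gap: 0.061
finger_force: 48.0
```

Call:
jog_arm(rows=[[1,0,0,0,0,0,0],[1,0,0,0,0,0,0]])

```text
clock: 4.95
tcp_pos: [0.5316, 0.1592, 0.0656]
orientation: [0.0, 0.99, 0.144, 0.002]
wrist_force: [-0.5, 0.1, 6.5]
finger_gap: 0.061
finger_force: 48.0
```

Call:
jog_arm(rows=[[1,0,0,-0.01,0,0,0],[1,0,0,-0.02,0,0,0],[1,0,0,-0.02,0,0,0],[1,0,0,-0.02,0,0,0],[1,0,0,0,0,0,0],[1,0,0,0,0,0,0],[1,0,0,0,0,0,0],[1,0,0,0,0,0,0]])

```text
clock: 5.95
tcp_pos: [0.5304, 0.1592, 0.1328]
orientation: [-0.0, 0.99, 0.144, -0.001]
wrist_force: [-0.0, 0.6, -2.3]
finger_gap: 0.0608
finger_force: 49.4
```

Run:
```python
from h import *
F=[]
for i in range(5):
    s=ctrl.get_state();F.append([*s["wrist_force"],s["joint_efforts"][1]]);d,_=wristcam()
print(np.mean(F,0).round(2),np.std(F,0).round(2),s["tcp_pos"])
cv2.imwrite("pics/w2.png",d["img"][:,:,::-1])
```

```text
[ 2.000e-01  4.000e-02 -1.760e+00 -4.813e+01] [0.33 0.75 0.5  0.04] [0.53059805 0.15923061 0.13316684]
```

View pics/w2.png

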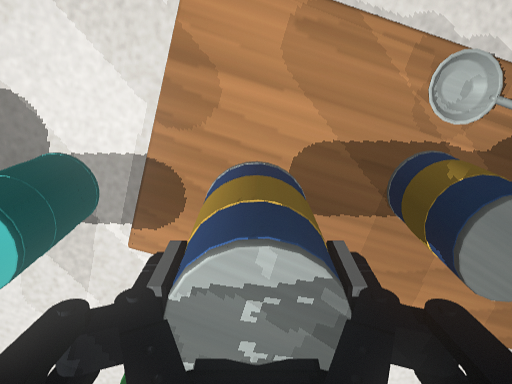

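The left tin is clear of the board and upright, and it weighs about 1.8 N, so it is a light one. I'll stand it back.

Call:
jog_arm(rows=[[1,0,0,0.02,0,0,0],[1,0,0,0.02,0,0,0],[1,0,0,0.015,0,0,0],[1,0,0,0.007,0,0,0],[1,0,0,0.004,0,0,0],[1,0,0,0,0,0,0],[1,0,0,0,0,0,0]])

```text
clock: 7.08
tcp_pos: [0.5309, 0.1593, 0.0678]
orientation: [0.0, 0.99, 0.144, 0.0]
wrist_force: [0.5, 0.5, -2.2]
finger_gap: 0.0614
finger_force: 49.3
```

Call:
jog_arm(rows=[[1,0,0,0.002,0,0,0],[1,0,0,0.001,0,0,0],[1,0,0,0,0,0,0]])

```text
clock: 7.45
tcp_pos: [0.531, 0.1594, 0.0656]
orientation: [0.0, 0.99, 0.144, 0.001]
wrist_force: [-2.4, -0.1, 8.6]
finger_gap: 0.061
finger_force: 50.1
```

Call:
jog_arm(rows=[[-1,0,0,0,0,0,0],[-1,0,0,0,0,0,0],[-1,0,0,0,0,0,0],[-1,0,0,0,0,0,0],[-1,0,0,-0.03,0,0,0],[-1,0,0,-0.05,0,0,0],[-1,0,0,-0.05,0,0,0],[-1,0,0,0,0,0,0]])

```text
clock: 8.45
tcp_pos: [0.532, 0.1594, 0.198]
orientation: [0.0, 0.99, 0.144, 0.004]
wrist_force: [0.7, -0.3, -0.4]
finger_gap: 0.0854
finger_force: 0.0
```

Call:
jog_arm(rows=[[-1,-0.003,0.03,0,0,0,0],[-1,-0.003,0.045,0,0,0,0],[-1,-0.003,0.045,0,0,0,0],[-1,0,0.018,0,0,0,0],[-1,0,0,0,0,0,0],[-1,0,0,0,0,0,0]])

```text
clock: 9.2
tcp_pos: [0.5609, 0.0256, 0.1941]
orientation: [-0.0, 0.99, 0.144, -0.0]
wrist_force: [0.5, 0.2, 0.3]
finger_gap: 0.0854
finger_force: 0.0
```

Run:
```python
from h import *
d,s=wristcam()
print(s["tcp_pos"],togo([.5615,.0245,.061],s).round(4),[proj(d,(*p,.116)).round() for p in((.5315,.1590),(.5615,.0245),(.58,-.105))])
cv2.imwrite("pics/w3.png",d["img"][:,:,::-1])
```

```text
[0.56092717 0.02561602 0.19406094] [0.0003 0.0013 0.1331] [array([ 53., 179.]), array([257., 193.]), array([442., 219.])]
```

View pics/w3.png

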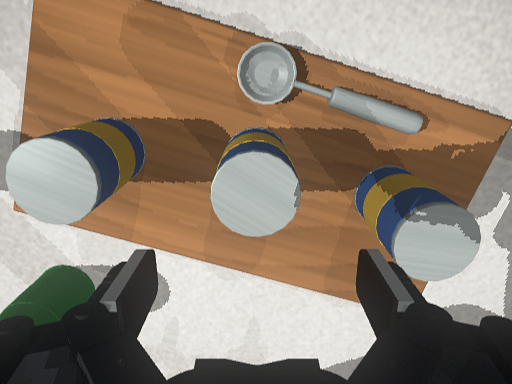

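The left tin stands upright again, with its lid at (52,180). The middle lid is at (256,193), where expected, and the right lid at (436,241). Descending on the middle tin.

Call:
jog_arm(rows=[[-1,0,0.001,0.03,0,0,0],[-1,0,0,0.035,0,0,0],[-1,0,0,0.035,0,0,0],[-1,0,0,0.028,0,0,0],[-1,0,0,0,0,0,0],[1,0,0,0,0,0,0],[1,0,0,0,0,0,0],[1,0,0,0,0,0,0]])

```text
clock: 10.25
tcp_pos: [0.5622, 0.0241, 0.0682]
orientation: [-0.0, 0.99, 0.144, 0.001]
wrist_force: [-2.6, 4.3, 5.9]
finger_gap: 0.0615
finger_force: 48.7
```

Call:
jog_arm(rows=[[1,0,0,0,0,0,0],[1,0,0,0,0,0,0],[1,0,0,0,0,0,0]])

```text
clock: 10.62
tcp_pos: [0.5622, 0.0241, 0.0682]
orientation: [-0.0, 0.99, 0.144, 0.001]
wrist_force: [-1.7, 4.4, 5.7]
finger_gap: 0.0621
finger_force: 48.6
```

Run:
```python
import cv2,numpy as np
from h import *
s=ctrl.get_state()
# right lid from w3 via pose then
c=ctrl.capture("wrist");T=np.eye(4);q=s["orientation"];T[:3,:3]=Ro.from_quat([*q[1:],q[0]]).as_matrix();T[:3,3]=[.5609,.0256,.1941]
C=np.linalg.inv(T@c["mount"]);c["R"]=C[:3,:3];c["t"]=C[:3,3]
for uv in((52,180),(256,193),(436,241)):print(onz(c,uv,.116).round(4))
```

```text
[0.5312 0.1596 0.116 ]
[0.5616 0.0251 0.116 ]
[ 0.5636 -0.1085  0.116 ]
```

Call:
jog_arm(rows=[[1,0,0,-0.01,0,0,0],[1,0,0,-0.02,0,0,0],[1,0,0,-0.02,0,0,0],[1,0,0,-0.02,0,0,0],[1,0,0,0,0,0,0],[1,0,0,0,0,0,0],[1,0,0,0,0,0,0],[1,0,0,0,0,0,0]])

```text
clock: 11.68
tcp_pos: [0.5614, 0.0235, 0.1357]
orientation: [-0.0, 0.99, 0.144, -0.001]
wrist_force: [-0.0, -0.0, -4.0]
finger_gap: 0.062
finger_force: 50.4
```

Run:
```python
from h import *
F=[]
for i in range(5):
    s=ctrl.get_state();F.append([*s["wrist_force"],s["joint_efforts"][1]]);ctrl.capture("side")
print(np.mean(F,0).round(2),np.std(F,0).round(2),s["tcp_pos"])
```

```text
[-4.000e-02  2.600e-01 -4.330e+00 -5.015e+01] [0.35 0.46 0.33 0.03] [0.56155573 0.02340248 0.13616858]
```

The middle tin weighs about 4.3 N, so it looks like the full one. I'll set it back and check the right tin.

Call:
jog_arm(rows=[[1,0,0,0.02,0,0,0],[1,0,0,0.02,0,0,0],[1,0,0,0.015,0,0,0],[1,0,0,0.007,0,0,0],[1,0,0,0.004,0,0,0],[1,0,0,0.001,0,0,0],[1,0,0,0.001,0,0,0],[1,0,0,0,0,0,0]])

```text
clock: 12.92
tcp_pos: [0.5617, 0.0234, 0.0686]
orientation: [0.0, 0.99, 0.144, 0.0]
wrist_force: [0.4, 0.1, -3.7]
finger_gap: 0.062
finger_force: 50.4
```

Call:
jog_arm(rows=[[1,0,0,0.001,0,0,0],[1,0,0,0.001,0,0,0],[1,0,0,0,0,0,0]])

```text
clock: 13.3
tcp_pos: [0.5621, 0.0236, 0.0681]
orientation: [0.0, 0.99, 0.144, 0.001]
wrist_force: [-4.0, 2.5, 10.9]
finger_gap: 0.0623
finger_force: 51.2
```

Call:
jog_arm(rows=[[-1,0,0,0,0,0,0],[-1,0,0,0,0,0,0],[-1,0,0,0,0,0,0],[-1,0,0,0,0,0,0],[-1,0,0,-0.03,0,0,0],[-1,0,0,-0.05,0,0,0],[-1,0,0,-0.05,0,0,0],[-1,0,0,0,0,0,0]])

```text
clock: 14.3
tcp_pos: [0.563, 0.0232, 0.2001]
orientation: [0.001, 0.99, 0.144, 0.004]
wrist_force: [-0.3, 0.2, -0.9]
finger_gap: 0.0856
finger_force: 0.0
```

Call:
jog_arm(rows=[[-1,-0.009,0.03,0,0,0,0],[-1,-0.009,0.04,0,0,0,0],[-1,-0.009,0.04,0,0,0,0],[-1,-0.009,0.017,0,0,0,0],[-1,0,0,0,0,0,0],[-1,0,0,0,0,0,0]])

```text
clock: 15.05
tcp_pos: [0.5631, -0.1074, 0.1961]
orientation: [-0.0, 0.99, 0.144, -0.0]
wrist_force: [0.0, 0.7, 0.4]
finger_gap: 0.0858
finger_force: 0.0
```

Run:
```python
from h import *
d,s=wristcam()
print(s["tcp_pos"],togo([.5636,-.1085,.062],s).round(4),[proj(d,(*p,.116)).round() for p in((.5315,.1590),(.5618,.0238),(.5636,-.1085))])
cv2.imwrite("pics/w4.png",d["img"][:,:,::-1])
```

```text
[ 0.56308721 -0.10736138  0.19614194] [0.0002 0.0013 0.1341] [array([-153.,  125.]), array([ 63., 140.]), array([257., 192.])]
```

View pics/w4.png

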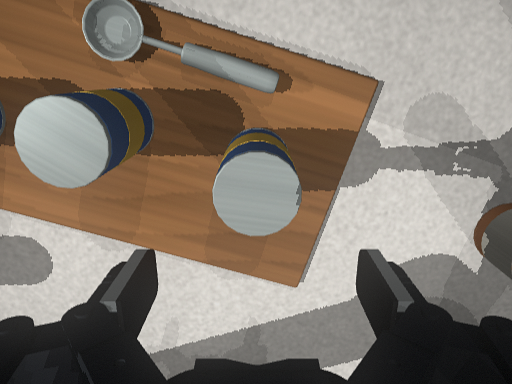

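The middle tin stands upright, with its lid at (62,141). The right lid is at (256,193), where expected, so I'll go down on it.

Call:
jog_arm(rows=[[-1,0,0.001,0.03,0,0,0],[-1,0,0,0.035,0,0,0],[-1,0,0,0.035,0,0,0],[-1,0,0,0.03,0,0,0],[-1,0,0,0,0,0,0],[1,0,0,0,0,0,0],[1,0,0,0,0,0,0],[1,0,0,0,0,0,0]])

```text
clock: 16.1
tcp_pos: [0.5642, -0.1093, 0.0682]
orientation: [0.0, 0.99, 0.144, 0.001]
wrist_force: [-1.1, 2.7, 7.2]
finger_gap: 0.0618
finger_force: 48.8
```

Call:
jog_arm(rows=[[1,0,0,0,0,0,0],[1,0,0,0,0,0,0],[1,0,0,0,0,0,0]])

```text
clock: 16.48
tcp_pos: [0.5642, -0.1093, 0.0682]
orientation: [0.0, 0.99, 0.144, 0.001]
wrist_force: [-0.7, 2.5, 6.9]
finger_gap: 0.0617
finger_force: 48.8
```

Call:
jog_arm(rows=[[1,0,0,-0.01,0,0,0],[1,0,0,-0.02,0,0,0],[1,0,0,-0.02,0,0,0],[1,0,0,-0.02,0,0,0],[1,0,0,0,0,0,0],[1,0,0,0,0,0,0],[1,0,0,0,0,0,0],[1,0,0,0,0,0,0]])

```text
clock: 17.48
tcp_pos: [0.5634, -0.1095, 0.1358]
orientation: [-0.0, 0.99, 0.144, -0.0]
wrist_force: [-1.6, 0.2, -2.1]
finger_gap: 0.0613
finger_force: 49.4
```

Run:
```python
from h import *
F=[]
for i in range(5):
    s=ctrl.get_state();F.append([*s["wrist_force"],s["joint_efforts"][1]]);ctrl.capture("side")
print(np.mean(F,0).round(2),np.std(F,0).round(2),s["tcp_pos"])
```

```text
[ -0.57  -0.15  -1.74 -50.04] [0.61 0.21 0.56 0.04] [ 0.56350758 -0.10950651  0.13615528]
```

The right tin weighs about 1.8 N, so it is light and the middle tin is the full one. I'll set the right one back.

Call:
jog_arm(rows=[[1,0,0,0.02,0,0,0],[1,0,0,0.02,0,0,0],[1,0,0,0.015,0,0,0],[1,0,0,0.007,0,0,0],[1,0,0,0.004,0,0,0],[1,0,0,0.002,0,0,0],[1,0,0,0.001,0,0,0],[1,0,0,0,0,0,0]])

```text
clock: 18.73
tcp_pos: [0.5639, -0.1096, 0.0682]
orientation: [0.0, 0.99, 0.144, 0.001]
wrist_force: [-1.0, 1.6, 4.2]
finger_gap: 0.0614
finger_force: 49.7
```

Call:
jog_arm(rows=[[-1,0,0,0,0,0,0],[-1,0,0,0,0,0,0],[-1,0,0,0,0,0,0],[-1,0,0,0,0,0,0],[-1,0,0,-0.03,0,0,0],[-1,0,0,-0.05,0,0,0],[-1,0,0,-0.05,0,0,0],[-1,0,0,0,0,0,0]])

```text
clock: 19.73
tcp_pos: [0.5649, -0.11, 0.2012]
orientation: [0.002, 0.99, 0.144, 0.003]
wrist_force: [-0.7, -1.0, -0.5]
finger_gap: 0.0855
finger_force: 0.0
```

Call:
jog_arm(rows=[[-1,0.009,-0.03,0,0,0,0],[-1,0.009,-0.04,0,0,0,0],[-1,0.009,-0.04,0,0,0,0],[-1,0.009,-0.0185,0,0,0,0],[-1,0,0,0,0,0,0],[-1,0,0,0,0,0,0]])

```text
clock: 20.48
tcp_pos: [0.5613, 0.0233, 0.1967]
orientation: [-0.0, 0.99, 0.144, -0.001]
wrist_force: [0.1, 0.0, 0.3]
finger_gap: 0.0852
finger_force: 0.0
```

Run:
```python
from h import *
d,s=wristcam()
print(s["tcp_pos"],togo([.5618,.0238,.065],s).round(4),[proj(d,(*p,.116)).round() for p in((.5315,.1590),(.5618,.0238),(.5636,-.1095))])
cv2.imwrite("pics/w5.png",d["img"][:,:,::-1])
```

```text
[0.56127344 0.02331092 0.19669883] [ 0.0008 -0.0003  0.1317] [array([ 52., 178.]), array([255., 191.]), array([432., 239.])]
```

View pics/w5.png

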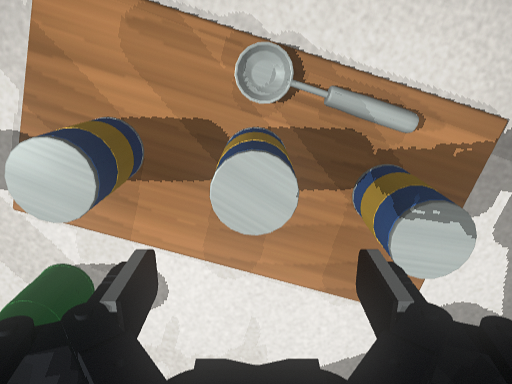

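All three stand upright, with lids at (52,178), (254,192) and (432,239). I'll take the middle tin.

Call:
jog_arm(rows=[[-1,0,0,0.03,0,0,0],[-1,0,0,0.035,0,0,0],[-1,0,0,0.035,0,0,0],[-1,0,0,0.03,0,0,0],[-1,0,0,0,0,0,0],[1,0,0,0,0,0,0],[1,0,0,0,0,0,0],[1,0,0,0,0,0,0]])

```text
clock: 21.52
tcp_pos: [0.5622, 0.0239, 0.0691]
orientation: [0.0, 0.99, 0.144, 0.001]
wrist_force: [-1.1, 1.5, 7.0]
finger_gap: 0.0624
finger_force: 49.6
```

Call:
jog_arm(rows=[[1,0,0,0,0,0,0],[1,0,0,0,0,0,0],[1,0,0,0,0,0,0],[1,0,0,-0.01,0,0,0],[1,0,0,-0.02,0,0,0],[1,0,0,-0.025,0,0,0],[1,0,0,-0.025,0,0,0],[1,0,0,-0.025,0,0,0]])

```text
clock: 22.52
tcp_pos: [0.5611, 0.0238, 0.1735]
orientation: [0.0, 0.99, 0.144, -0.0]
wrist_force: [1.8, -0.1, -4.9]
finger_gap: 0.0621
finger_force: 50.5
```

Call:
jog_arm(rows=[[1,0,0,-0.025,0,0,0],[1,0,0,-0.025,0,0,0],[1,0,0,-0.025,0,0,0],[1,0,0,-0.02,0,0,0],[1,0,0,-0.01,0,0,0],[1,0,0,0,0,0,0],[1,0,0,0,0,0,0],[1,0,0,0,0,0,0]])

```text
clock: 23.52
tcp_pos: [0.5612, 0.0239, 0.2765]
orientation: [-0.0, 0.99, 0.144, -0.001]
wrist_force: [0.0, -0.2, -4.0]
finger_gap: 0.0622
finger_force: 50.5
```

Call:
jog_arm(rows=[[1,0,0,0,0,0,0],[1,0,0,0,0,0,0],[1,0,0,0,0,0,0],[1,0,0,0,0,0,0]])

```text
clock: 24.02
tcp_pos: [0.5614, 0.0239, 0.2773]
orientation: [-0.0, 0.99, 0.144, -0.0]
wrist_force: [0.9, 0.1, -5.0]
finger_gap: 0.0621
finger_force: 50.5
```

Run:
```python
from h import *
d=ctrl.capture("side");print(ctrl.get_state()["tcp_pos"],ctrl.get_state()["wrist_force"])
cv2.imwrite("pics/end.png",d["img"][:,:,::-1])
```

```text
[0.56143109 0.02391618 0.27731155] [ 0.30455282  0.01328824 -4.75629361]
```

View pics/end.png

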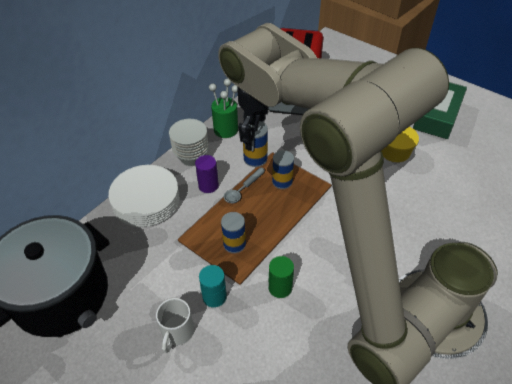

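The middle tin is held upright at (256,145), about 208 mm above the board. The other two stand at (233,233) and (283,170), and the bystanders look unmoved.

```bash
python3 -c "
from plant import ctrl
print(ctrl.hand_in())"
```

```text
the job is handed in; nothing more can be done
None
```

I handed the job in with the full tin, the middle one (about 4.5 N against about 1.8 N for each of the others), held upright about 21 cm above the board and the other two standing on it; the verdict was not shown.

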